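# Park the steel scoop under its dust cover

### The job

Put the clean steel scoop away: slide it along the bench, head first, through the open mouth (the end with the yellow stripe) of the low blue dust cover, until its whole head is under the roof, and leave it lying there with the handle sticking out straight. Leave the brass blade where it lies.

Things in the scene. Friction and masses are not known exactly. Their poses are not given: they have to be found in the camera images.
- scoop_mid (a point): steel scoop, 173 mm long, 50 g, loose, flat on the bench. Point: mid-length, 6.5 mm above its underside; y axis towards the handle end, x across, z up. Head: y = -87 (tip) to -9 mm, 33 mm wide, 13 mm high. Handle: y = -9 to +87 mm, about 8 mm wide, top at most 9 mm above the bench; pinch it across x from above, fingertips close to the bench, best at y = +20 to +45 mm.
- scoop_tip (a point): front end of the scoop's head: 87 mm from scoop_mid along -y, same height and axes
- cover_mouth (a point): low blue sheet-metal tunnel screwed to the bench, one end open, with a yellow stripe across the roof there. Point: middle of the mouth, at bench level; y axis points out of the mouth, -y inward, x across, z up. Inside 64 mm wide, 26 mm high, 105 mm deep to a closed back wall, bench as floor. Roof top 30 mm up; walls 4 mm, outside them screw flanges 16 mm wide, 7 mm high.
- blade_mid (a point): brass blade, a bystander: flat, 165 x 30 mm, 10 mm high over its grip bar, loose on the bench. The point is the middle of its length, 5 mm above the bench; y along its length.

How it is judged:
At the end, for the whole second after the job is handed in: The scoop lies at rest, flat on the bench (tilt under 0.2 rad, its middle less than 16 mm and its tip less than 20 mm up), with its tip at least 74 mm inside the cover's mouth and between the side walls, and in line with the tunnel within 0.3 rad (y of scoop_tip in the frame of cover_mouth between -0.115 and -0.074 m and x of scoop_tip in the frame of cover_mouth between -0.032 and 0.032 m and height (world z) of scoop_tip below 0.02 m and height (world z) of scoop_mid below 0.016 m and angle between scoop_mid's own z axis and vertical below 0.2 rad and angle between the y axis of scoop_mid and the y axis of cover_mouth, either way round below 0.3 rad and linear speed of steel_scoop below 0.02 m/s); the robot touches nothing.
It fails at once if the brass blade is moved more than 30 mm (distance of blade_mid from where it was at the start of the episode above 0.03 m).
It also fails if it takes over 34 s, if anything falls off the work surface, if the arm or the gripper's body presses on something with over 40 N, if the wrist force passes 120 N, or if a joint passes its speed limit or range.

### The arm

A 6-joint arm with a two-finger parallel gripper is mounted at the origin on a cart in front of the work surface, level with it; the furniture and walls round the work are solid. World frame = base frame: x ahead of the robot, y to its left, z up, the work surface at z = 0. Lengths are in m, angles in rad, forces in N, time in s.
With the tool pointing down it reaches from about 0.425 to 0.95 m from the base axis. Payload 3.5 kg.
Tool frame: the origin (TCP) lies at the very end of the fingers, on their centre line; the grasp point (between the pads) lies ctrl.tcp_to_grasp behind it (ctrl.tcp_to_grasp is the distance from the TCP to the grasp point, in m); z points along the fingers, y is the line along which they close (so a half turn about z gives the same grasp; the last joint's range is limited). The gripper opens to 85 mm and grips with 20 to 120 N. Pads are 22 mm wide; open, the fingers measure 114 mm over their backs; the gripper's body (76 mm by 85 mm) begins 54 mm behind the grasp point. The pads swing forward as they close: fully open they stand 13 mm farther back than shut.
Start: joints at [1.122, 0.286, 1.577, -0, 1.279, -0.15], TCP at [0.199, 0.645, 0.231] pointing down, gripper open.
Joint ranges: [-2.77, 2.77], [-0.9, 2.22], [0.21, 2.48], [-1.53, 4.67], [0.24, 2.81], [-2.84, 2.84]. Speed limits (rad/s): [2.79, 2.79, 3.14, 3.14, 3.14, 3.14].

### API

Orientations are given as a unit quaternion [x, y, z, w].
In Python, from plant import ctrl gives the robot as it stands.
- The arm moves only by the shell command python3 -m inch 'ROWS' [FORCE]. ROWS is JSON, a list of rows, each an object with "slide": the shift along the tool's x, y, z in cm, a list of three; "turn": the turn about the tool's z in rad; "grip": the finger opening in cm, from 0 to 8.54. A call has 1 to 20 rows; each row is the pose to reach, as a shift and turn from the pose commanded when the call began, along the tool's axes at that moment; what a row does not reach only later rows make up. A row lasts 1/10 s, in which the tool goes at most 50 mm and 8.59 degrees, less where a joint would pass 70% of its speed; a pose out of reach is approached as far as the arm can. A call with a gripper value outside its range is refused whole. The fingers move at their own pace and stop on an object; FORCE is the grip in N (left out, the last holds). Time passes only in rows, so rows that repeat a pose let the fingers close. It gives the time, the measured TCP pose, the force, the opening and the grip force at its end, in the units of the state.
- ctrl.get_state(): the state, without advancing time (a new reading comes with each control period).
- ctrl.read_camera(name): name is "scene" or "top" or "wrist"; returns (picture, depth): 384x512x3 uint8, red, green, blue; 384x512 float32, m along the optical axis (not along the pixel's ray), 0 where there is no reading.
- ctrl.camera_info(name): a dict with "K" (3x3 intrinsics, pixels), "camera_from_world" (4x4, takes a point from world to camera coordinates); the wrist camera has in their place "T_tool_cam" (4x4, takes a point from camera to tool coordinates, whose origin is the TCP and whose axes are the flange's). Camera axes: x right, y down, z forward; pixel columns grow to the right and rows downward; lengths in m; the calibration is good to about 2 mm. A picture is of the moment at which its call begins: read the wrist's pose just before it. camera_info takes no time and is no camera call.
- ctrl.sign_off(): hands the job in; it is judged then, once.
The state is a dict: "time": time; "qpos": joint angles; "dq": joint speeds; "joint_efforts": joint torques, N m; "eef_pos": TCP position; "tcp_rot": TCP orientation; "contact_force": force on the tool from outside, world axes, zero at the start; "wrist_torque": the same for the moment, N m; "opening": opening from 0.0 (shut) to 1.0 (fully open); "finger_force": force on a finger pad.
Only numpy, scipy, OpenCV 4.12 (cv2) and the standard library are available. Lean on these libraries where they do the work, as an engineer would, in place of code of your own. Each camera call takes 0.05 s, during which the arm holds its last target. There are 200 camera calls.

## Working session

There is one attempt and no reset: what is moved stays moved. The work goes in short steps, Python scripts to look and compute and a shell command to move; the robot and the scene stay as the last step left them, time stands still between calls to the robot, and variables do not carry over. Pictures are saved under pics/ and viewed, at most 10 in all, crops included, and the job is handed in when it is done.

```bash
mkdir -p pics; ls
cat > h.py <<'E'
import numpy as np, cv2
from plant import ctrl
from scipy.spatial.transform import Rotation as R
def cam(n):
    s=ctrl.get_state(); im,d=ctrl.read_camera(n); c=ctrl.camera_info(n)
    if 'T_tool_cam' in c:
        T=np.eye(4);T[:3,:3]=R.from_quat(s['tcp_rot']).as_matrix();T[:3,3]=s['eef_pos'];W=T@np.array(c['T_tool_cam'])
    else: W=np.linalg.inv(np.array(c['camera_from_world']))
    return im,d,np.array(c['K']),W
def ray(uv,K,W,z):
    uv=np.atleast_2d(uv).astype(float)
    r=np.c_[uv,np.ones(len(uv))]@np.linalg.inv(K).T@W[:3,:3].T
    return W[:3,3]+r*((z-W[2,3])/r[:,2])[:,None]
def save(n,im): cv2.imwrite(f'pics/{n}.png',im[:,:,::-1])
E
python3 - <<'E'
from h import *
s=ctrl.get_state();print(s['time'],s['eef_pos'],s['tcp_rot'],ctrl.tcp_to_grasp)
a=cam('top');save('top0',a[0]);np.savez('top0.npz',im=a[0],d=a[1],K=a[2],W=a[3]);print(a[3][:3,3])
b=cam('wrist');save('wr0',b[0]);np.savez('wr0.npz',im=b[0],d=b[1],K=b[2],W=b[3]);print(b[3][:3])
save('both',np.hstack([a[0],b[0]])[:, :])
E
```

```text
pics
0.0 [0.1983647  0.64450103 0.22993312] [ 1.48843204e-01  9.88860094e-01 -1.13576248e-03 -3.54020658e-04] 0.0187
[0.35691225 0.09260453 0.86515538]
[[ 0.29550117  0.91116022  0.28716912  0.12368927]
 [ 0.95533956 -0.28110346 -0.09114373  0.66726956]
 [-0.00232231  0.3012771  -0.9535338   0.37282424]]
```

View pics/top0.png

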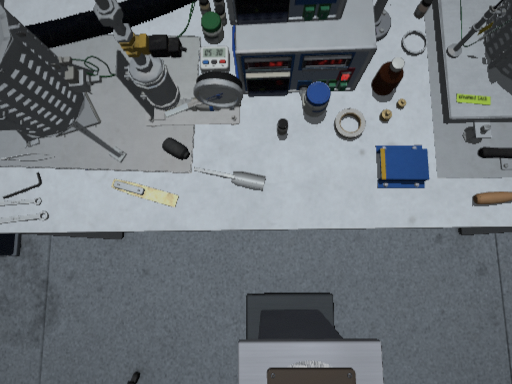

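The top view shows the scoop at about (192–265, 165–190) with its head to the right, the blade at (113–178, 180–206), and the blue cover at (377–428, 145–188). I'll enlarge the crop to find the stripe.

Run:
```python
from h import *
z=np.load('top0.npz');im,d,K,W=[z[k] for k in('im','d','K','W')]
c=im[125:215,180:440];save('crop0',cv2.resize(c,None,fx=3,fy=3,interpolation=cv2.INTER_CUBIC))
hsv=cv2.cvtColor(im,cv2.COLOR_RGB2HSV)
bl=cv2.inRange(hsv,(100,120,40),(125,255,255));bl[:,:340]=0;bl[:130]=0
cn=max(cv2.findContours(bl,0,1)[0],key=cv2.contourArea);bp=cv2.boxPoints(cv2.minAreaRect(cn));print('blue',ray(bp,K,W,.02).round(3))
ye=cv2.inRange(hsv,(20,100,100),(35,255,255));v,u=np.nonzero(ye[130:200,365:440]);print('yel',len(u),u.min()+365,u.max()+365,v.min()+130,v.max()+130)
for p in [(192,168),(265,183),(228,177),(248,181)]: print(p,ray(p,K,W,.005).round(3))
```

```text
blue [[ 0.591 -0.189  0.02 ]
 [ 0.589 -0.289  0.02 ]
 [ 0.51  -0.282  0.02 ]
 [ 0.512 -0.184  0.02 ]]
yel 126 380 385 149 178
(192, 168) [[0.551 0.269 0.005]]
(265, 183) [[0.511 0.094 0.005]]
(228, 177) [[0.527 0.182 0.005]]
(248, 181) [[0.516 0.134 0.005]]
```

View pics/crop0.png

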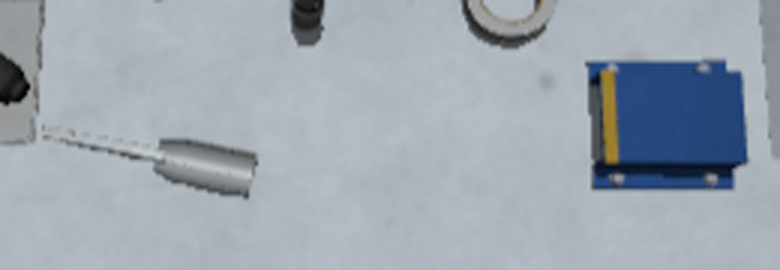

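Mouth faces +y, and the scoop head already points that way. I'll move above the handle, turned to pinch it.

```bash
python3 -m inch '[{"slide":[-45.3,-30.9,4],"turn":1.5,"grip":8.5},{"slide":[-45.3,-30.9,4],"turn":1.5,"grip":8.5},{"slide":[-45.3,-30.9,4],"turn":1.5,"grip":8.5},{"slide":[-45.3,-30.9,4],"turn":1.5,"grip":8.5},{"slide":[-45.3,-30.9,4],"turn":1.5,"grip":8.5},{"slide":[-45.3,-30.9,4],"turn":1.5,"grip":8.5},{"slide":[-45.3,-30.9,4],"turn":1.5,"grip":8.5},{"slide":[-45.3,-30.9,4],"turn":1.5,"grip":8.5},{"slide":[-45.3,-30.9,4],"turn":1.5,"grip":8.5},{"slide":[-45.3,-30.9,4],"turn":1.5,"grip":8.5},{"slide":[-45.3,-30.9,4],"turn":1.5,"grip":8.5},{"slide":[-45.3,-30.9,4],"turn":1.5,"grip":8.5},{"slide":[-45.3,-30.9,4],"turn":1.5,"grip":8.5},{"slide":[-45.3,-30.9,4],"turn":1.5,"grip":8.5},{"slide":[-45.3,-30.9,4],"turn":1.5,"grip":8.5},{"slide":[-45.3,-30.9,4],"turn":1.5,"grip":8.5}]' 30
python3 - <<'E'
from h import *
a=cam('wrist');save('wr1',a[0]);np.savez('wr1.npz',im=a[0],d=a[1],K=a[2],W=a[3])
s=ctrl.get_state();print(s['time'],s['eef_pos'],R.from_quat(s['tcp_rot']).as_matrix().round(3))
E
```

```text
time: 1.7
eef_pos: [0.5399, 0.2177, 0.1915]
tcp_rot: [0.782, 0.623, 0.0, 0.0]
contact_force: [-0.1, -0.6, 0.1]
opening: 0.996
finger_force: 0.0
1.75 [0.53997404 0.21753006 0.19147532] [[ 0.224  0.975  0.   ]
 [ 0.975 -0.224  0.   ]
 [ 0.     0.    -1.   ]]
```

View pics/wr1.png

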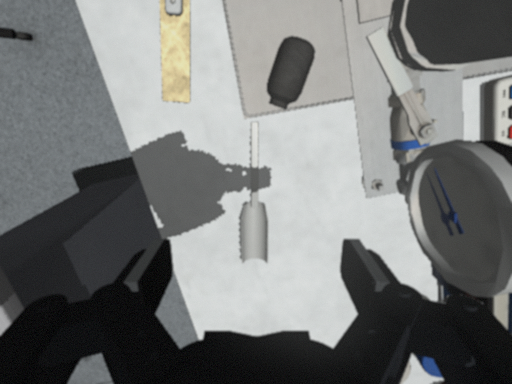

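The wrist view shows the scoop vertical, from handle end (254,122) through the neck (254,203) to the tip (254,262). The fingers straddle it at the bottom. Next I'll convert these to world points.

Run:
```python
from h import *
z=np.load('wr1.npz');im,d,K,W=[z[k] for k in('im','d','K','W')]
P=ray([(254.5,122),(255,203),(254,264),(240,245),(268,245)],K,W,.006);print(P.round(4))
print('len',np.linalg.norm(P[0]-P[2]),'neck',np.linalg.norm(P[1]-P[2]),'w',np.linalg.norm(P[3]-P[4]))
ax=P[0]-P[2];ax/=np.linalg.norm(ax);print('ang',np.arctan2(ax[0],ax[1]))
s=ctrl.get_state();M=R.from_quat(s['tcp_rot']).as_matrix();g=P[2]+ax*(.0867+.036);print('slide cm',(M.T@(g-s['eef_pos'])*100).round(2))
# cover, top view
z=np.load('top0.npz');im,d,K,W=[z[k] for k in('im','d','K','W')]
hsv=cv2.cvtColor(im,cv2.COLOR_RGB2HSV);ye=cv2.inRange(hsv,(18,80,80),(38,255,255));v,u=np.nonzero(ye[140:190,370:400])
r=cv2.minAreaRect(np.c_[u+370,v+140].astype(np.float32));B=ray(cv2.boxPoints(r),K,W,.03);print('stripe',B.round(4))
for n,q in dict(roofcorners=[(386,147.8),(427,148.8),(428.5,179.5),(380.5,179)]).items(): print(n,ray(q,K,W,.03).round(4))
print('flange L ends',ray([(375.7,146),(377.8,188)],K,W,.006).round(4))
D=d[150:176,383:423];v,u=np.mgrid[150:176,383:423];print('roof z',np.median(W[2,3]-D))
```

```text
[[0.5475 0.2638 0.006 ]
 [0.5265 0.1708 0.006 ]
 [0.5063 0.0894 0.006 ]
 [0.4953 0.12   0.006 ]
 [0.5297 0.1121 0.006 ]]
len 0.17924856871987088 neck 0.08389015492109275 w 0.03523752828525576
ang 0.232265666364083
slide cm [-0.98 -0.34 18.55]
stripe [[ 0.5833 -0.1738  0.03  ]
 [ 0.5836 -0.1837  0.03  ]
 [ 0.5104 -0.1821  0.03  ]
 [ 0.5101 -0.1723  0.03  ]]
roofcorners [[ 0.5838 -0.1879  0.03  ]
 [ 0.5793 -0.2813  0.03  ]
 [ 0.5073 -0.2785  0.03  ]
 [ 0.5105 -0.1704  0.03  ]]
flange L ends [[ 0.5952 -0.1719  0.006 ]
 [ 0.4936 -0.1703  0.006 ]]
roof z 0.0193697621761042
```

```bash
python3 -m inch '[{"slide":[-1,-0.3,5],"turn":0,"grip":5},{"slide":[-1,-0.3,9],"turn":0,"grip":5},{"slide":[-1,-0.3,13],"turn":0,"grip":5},{"slide":[-1,-0.3,16],"turn":0,"grip":5},{"slide":[-1,-0.3,17.5],"turn":0,"grip":5},{"slide":[-1,-0.3,18.2],"turn":0,"grip":4},{"slide":[-1,-0.3,18.6],"turn":0,"grip":3},{"slide":[-1,-0.3,18.8],"turn":0,"grip":2},{"slide":[-1,-0.3,18.8],"turn":0,"grip":1.5},{"slide":[-1,-0.3,18.8],"turn":0,"grip":0},{"slide":[-1,-0.3,18.8],"turn":0,"grip":0},{"slide":[-1,-0.3,18.8],"turn":0,"grip":0},{"slide":[-1,-0.3,18.8],"turn":0,"grip":0},{"slide":[-1,-0.3,18.8],"turn":0,"grip":0},{"slide":[-1,-0.3,18.8],"turn":0,"grip":0}]' 40
python3 - <<'E'
from h import *
s=ctrl.get_state();print(s['eef_pos'],s['qpos'].round(2) if hasattr(s['qpos'],'round') else s['qpos'],s['opening']*8.54)
E
```

```text
time: 3.25
eef_pos: [0.5365, 0.2076, 0.0047]
tcp_rot: [0.783, 0.622, 0.001, 0.0]
contact_force: [-1.0, -0.1, 6.0]
opening: 0.074
finger_force: 39.7
[0.53650462 0.20761655 0.0046817 ] [0.19 0.36 1.95 0.   0.83 0.42] 0.6315832394597732
```

Gripped: 6.3 mm opening at 40 N. Now I'll slide to just before the mouth, aligning on the way.

```bash
python3 -m inch '[{"slide":[-1,0.3,-0.1],"turn":-0.01,"grip":0},{"slide":[-3,0.9,-0.1],"turn":-0.03,"grip":0},{"slide":[-5,1.5,-0.1],"turn":-0.05,"grip":0},{"slide":[-7.5,2.3,-0.1],"turn":-0.08,"grip":0},{"slide":[-10,3.1,-0.1],"turn":-0.11,"grip":0},{"slide":[-12.5,3.9,-0.1],"turn":-0.14,"grip":0},{"slide":[-15,4.6,-0.1],"turn":-0.17,"grip":0},{"slide":[-17.5,5.4,-0.1],"turn":-0.2,"grip":0},{"slide":[-19.5,6,-0.1],"turn":-0.2,"grip":0},{"slide":[-20.8,6.4,-0.1],"turn":-0.2,"grip":0},{"slide":[-20.8,6.4,-0.1],"turn":-0.2,"grip":0},{"slide":[-20.8,6.4,-0.1],"turn":-0.2,"grip":0}]'
python3 - <<'E'
from h import *
a=cam('top');b=cam('scene');np.savez('top1.npz',im=a[0],d=a[1],K=a[2],W=a[3])
c=a[0][125:215,240:440];c=cv2.resize(c,(800,360),interpolation=cv2.INTER_CUBIC)
save('t1',c);save('s1',b[0])
E
```

```text
time: 4.45
eef_pos: [0.5512, -0.0105, 0.0047]
tcp_rot: [0.717, 0.697, -0.0, 0.001]
contact_force: [-0.4, -1.9, 3.9]
opening: 0.073
finger_force: 39.5
```

View pics/t1.png

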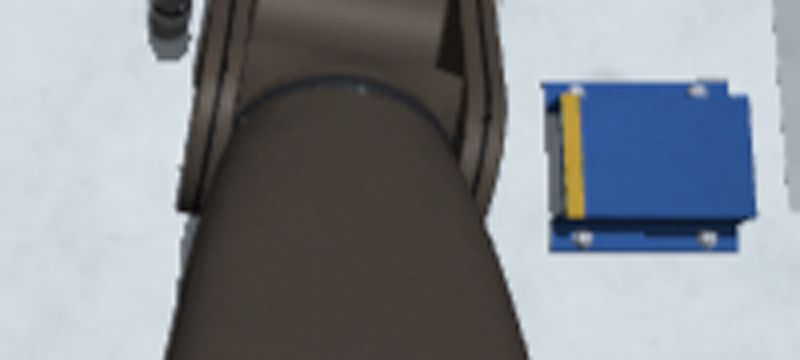

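View pics/s1.png

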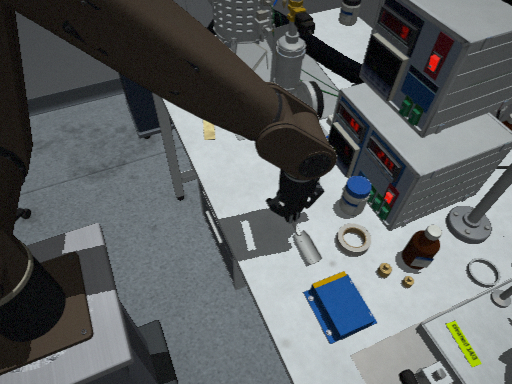

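The top view is blocked by the arm. The scene view shows the scoop head at (297–320, 232–264) and the cover's stripe at (313–346, 273–287), roughly aligned. I'll measure both in the scene view.

Run:
```python
from h import *
a=cam('scene');np.savez('sc1.npz',im=a[0],d=a[1],K=a[2],W=a[3])
save('s1z',cv2.resize(a[0][215:345,280:385],None,fx=4.5,fy=4.5,interpolation=cv2.INTER_CUBIC))
```

```text
(no output)
```

View pics/s1z.png

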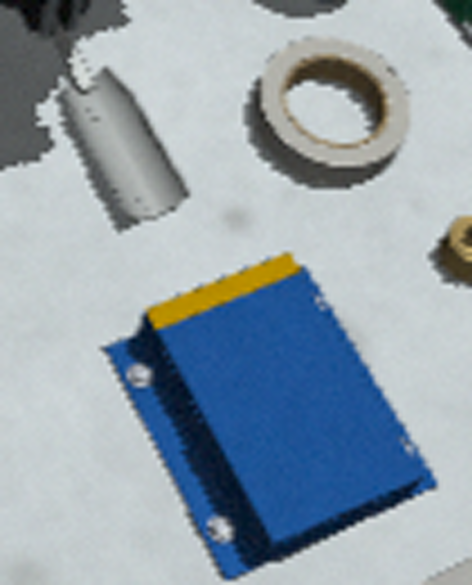

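The zoom shows the roof's mouth edge from (145,312) to (288,252), the near flange from (105,347) to (228,578), and the scoop tip corners at (120,230) and (187,193).

Run:
```python
from h import *
z=np.load('sc1.npz');K,W=z['K'],z['W']
f=lambda p,h: ray(np.array(p)/4.5+[280,215],K,W,h)[:, :2]
m=f([(145,312),(288,252)],.03);b=f([(272,547),(423,478)],.03);fl=f([(105,347),(228,578)],.005)
t=f([(120,230),(187,193)],.003);n=f([(63,95),(107,68)],.008)
print('mouth',m.round(4),'back',b.round(4),'fl',fl.round(4));print('tip',t.round(4),'neck',n.round(4))
an=lambda a,b:np.arctan2((a-b)[0],(a-b)[1])
print('axes cover',an(m[0],b[0]),an(m[1],b[1]),an(fl[0],fl[1]),'scoop',an(n.mean(0),t.mean(0)),an(n[0],t[0]),an(n[1],t[1]))
print('mid mouth',m.mean(0),'tip',t.mean(0),'widths',np.linalg.norm(m[0]-m[1]),np.linalg.norm(t[0]-t[1]))
print('lens',np.linalg.norm(m[0]-b[0]),np.linalg.norm(fl[0]-fl[1]))
```

```text
mouth [[ 0.5112 -0.1737]
 [ 0.5839 -0.1741]] back [[ 0.5089 -0.2815]
 [ 0.5808 -0.2826]] fl [[ 0.4954 -0.1729]
 [ 0.4943 -0.2805]]
tip [[ 0.5298 -0.1246]
 [ 0.5682 -0.1203]] neck [[ 0.5372 -0.0521]
 [ 0.5644 -0.047 ]]
axes cover 0.021097426261086925 0.028188261411573132 0.010151412680707734 scoop 0.02469932812420774 0.10239111103106967 -0.05245294484999486
mid mouth [ 0.54752585 -0.17392968] tip [ 0.54901385 -0.12246687] widths 0.0727273486367497 0.03870754893113405
lens 0.10785207458764622 0.10762559412716853
```

Everything agrees to about 2 mm: mouth (0.5475, −0.1735), cover axis 0.02 rad, scoop 0.025 rad, tip (0.549, −0.1225). Now I'll insert it.

```bash
python3 -m inch '[{"slide":[-1,0,0],"turn":0,"grip":0},{"slide":[-2,0,0],"turn":0,"grip":0},{"slide":[-3,0,0],"turn":0,"grip":0},{"slide":[-4,0,0],"turn":0,"grip":0},{"slide":[-5,0,0],"turn":0,"grip":0},{"slide":[-6,0,0],"turn":0,"grip":0},{"slide":[-7,0,0],"turn":0,"grip":0},{"slide":[-8,0,0],"turn":0,"grip":0}]'
```

```text
time: 5.4
eef_pos: [0.5488, -0.088, 0.0047]
tcp_rot: [0.717, 0.697, 0.001, -0.001]
contact_force: [0.4, 3.2, 6.4]
opening: 0.073
finger_force: 39.8
```

```bash
python3 -m inch '[{"slide":[-1,0,0],"turn":0,"grip":0},{"slide":[-2,0,0],"turn":0,"grip":0},{"slide":[-3,0,0],"turn":0,"grip":0},{"slide":[-4,0,0],"turn":0,"grip":0},{"slide":[-5,0,0],"turn":0,"grip":0},{"slide":[-5.7,0,0],"turn":0,"grip":0},{"slide":[-5.7,0,0],"turn":0,"grip":0},{"slide":[-5.7,0,0],"turn":0,"grip":0}]'
python3 - <<'E'
from h import *
a=cam('scene');np.savez('sc2.npz',im=a[0],d=a[1],K=a[2],W=a[3])
save('s2z',cv2.resize(a[0][190:345,260:385],None,fx=3.8,fy=3.8,interpolation=cv2.INTER_CUBIC))
E
```

```text
time: 6.2
eef_pos: [0.5473, -0.146, 0.0047]
tcp_rot: [0.717, 0.697, 0.0, 0.0]
contact_force: [-1.6, -1.2, 4.8]
opening: 0.073
finger_force: 39.7
```

View pics/s2z.png

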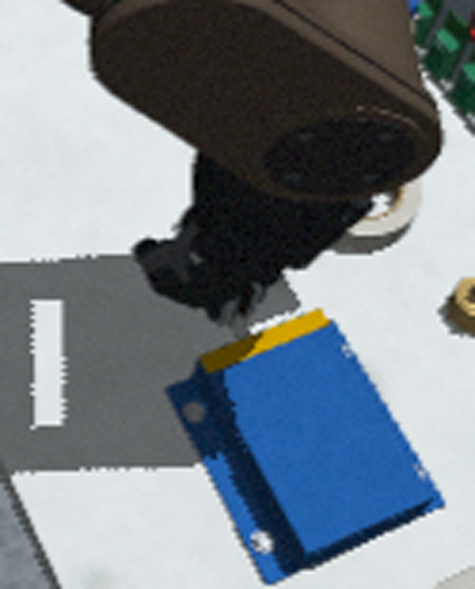

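The head is under the roof, with no abnormal force, and the handle runs straight out of the mouth at about (240,325). I'll release and lift.

```bash
python3 -m inch '[{"slide":[0,0,0],"turn":0,"grip":1},{"slide":[0,0,0],"turn":0,"grip":2},{"slide":[0,0,0],"turn":0,"grip":3},{"slide":[0,0,0],"turn":0,"grip":3},{"slide":[0,0,0],"turn":0,"grip":3},{"slide":[0,0,-1],"turn":0,"grip":3},{"slide":[0,0,-3],"turn":0,"grip":3},{"slide":[0,0,-6],"turn":0,"grip":3},{"slide":[0,0,-10],"turn":0,"grip":3},{"slide":[2,0,-14],"turn":0,"grip":3},{"slide":[6,0,-16],"turn":0,"grip":3},{"slide":[10,0,-16],"turn":0,"grip":3},{"slide":[14,0,-16],"turn":0,"grip":3},{"slide":[18,0,-16],"turn":0,"grip":3},{"slide":[22,0,-16],"turn":0,"grip":3},{"slide":[22,0,-16],"turn":0,"grip":3},{"slide":[22,0,-16],"turn":0,"grip":3}]'
python3 - <<'E'
from h import *
a=cam('scene');b=cam('top')
np.savez('fin.npz',K=b[2],W=b[3])
save('fin',np.hstack([cv2.resize(a[0][210:345,270:385],(383,450)),cv2.resize(b[0][130:210,340:440],(400,320))[np.r_[0:320,[319]*130]]]))
E
```

```text
time: 7.95
eef_pos: [0.5531, 0.0739, 0.165]
tcp_rot: [0.716, 0.698, 0.0, 0.0]
contact_force: [-0.1, 0.6, 0.5]
opening: 0.356
finger_force: 0.0
```

View pics/fin.png

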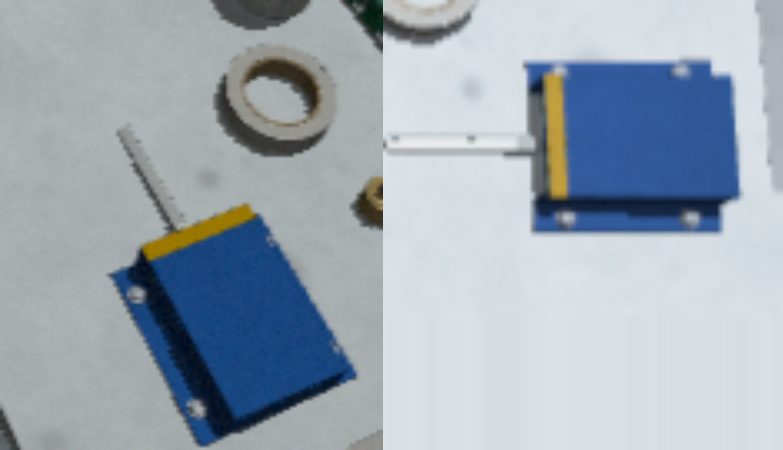

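The handle sticks straight out, from its end at (123,128) to the mouth, and the head is hidden under the roof. A quick depth check follows.

Run:
```python
from h import *
z=np.load('sc1.npz')
e=ray(np.array([[123,128],[178,225]])/3.333+[270,210],z['K'],z['W'],.007)[:,:2];print(e, 'tip depth', -.1735-(e[0,1]-.173))
if -.103<-( -.1735-(e[0,1]-.173))<-.078: print(ctrl.sign_off())
```

```text
[[ 0.54898028 -0.0896676 ]
 [ 0.54755185 -0.16219589]] tip depth 0.08916759699745846
the job is handed in; nothing more can be done
None
```

The scoop is in the dust cover: its head is fully under the roof, with the tip about 89 mm inside the mouth, and the handle sticks out straight. I released it, moved the arm clear and handed the job in at about 8 s. The blade was never approached.

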